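Rock a heatsink out of its spring-clip retainer and hold it clear

TASK

The finned heatsink is snapped tight into the bench retainer by a spring clip at each end. Do not yank it straight out: grip it by its fins and rock it, first tipping up the end at the red clip until that end springs out while the other end is still down in the retainer, then tipping it the other way until the black-clip end has sprung out too and is the higher one. Finish with the gripper still holding the heatsink, level and still, a few centimetres above the retainer it came from, and leave the other things on the table where they lie.

Things in the scene. Friction and masses are not known exactly. Their poses are not given: they have to be found in the camera images.
- heatsink: grey finned aluminium heatsink, 0.23 kg: block 58 (x) x 62 (y) x 30 (z) mm with a copper-coloured base flange 52 x 79 x 5 mm, bottoms level, sticking out 8.5 mm beyond the block at both y ends. Origin: centre of the underside, z up. Starts seated, axes parallel to the retainer's. Grip across x at mid-length, firmly (about 80 N) so it turns with the fingers; not fragile
- retainer: retainer fixed to the table, yaw varies: aluminium base plate 96 (x) x 170 (y) x 10 mm with a raised black seat, a red clip at the +y end and a black clip at the -y end. Origin: underside centre, on the table. Low steel locators, tops 7.5 mm above the seat, stand 2 mm outside the heatsink's x faces, 21 to 33 mm from the middle in y
- seat (a point): centre of the seat's top face, 14 mm above the table and 4 mm above the base plate, where the heatsink's origin rests when seated; axes as the retainer's
- end_red (a point): point on the heatsink at the bottom middle of its +y end (39.5 mm from its origin), which starts at the red clip
- end_black (a point): point on the heatsink at the bottom middle of its -y end (39.5 mm from its origin), which starts at the black clip
- clip_red (a joint): outward slide of the red clip, m: 0 at rest, 0.0025 as the flange passes. Block 30 mm wide (x), top 16 mm above the seat, 37 to 59 mm from the middle, a guide block behind it to 83 mm. Its round nose, spring-loaded, reaches 2.5 mm over the flange's end; pulling that end up (10 to 15 N) pushes it out; when the end is about 12 mm up the nose snaps back under it and holds it up
- clip_black (a joint): the same for the black clip, at the -y end
- disk: thin silver 2.5-inch disk drive, 70x100x10 mm, origin at the centre of its underside; a bystander, leave it alone
- fan: black square case fan lying flat, 80x80x25 mm, origin at the centre of its underside; a bystander, leave it alone
- connector: beige connector hood, 58x52x17 mm, origin at the centre of its underside; a bystander, leave it alone
- big_disk: silver 3.5-inch disk drive lying flat, 102x147x27 mm, origin at the centre of its underside; a bystander, leave it alone
- marker: black and white marker pen lying, 15x130x14 mm, origin at the centre of its underside; a bystander, leave it alone

How it is judged:
On the way, in this order (a step that is already met when the one before it is completed fails the run):
1. red end sprung out (raised over 9 mm) while the black end is still down (raised under 5 mm) (z of end_red in the frame of seat above 0.009 m and z of end_black in the frame of seat below 0.005 m), for 0.1 s.
2. tipped the other way: black end sprung out (raised over 9 mm) and over 2 mm higher than the red end, the red end still close to the clips (raised under 35 mm) (z of end_black in the frame of seat above 0.009 m and z of end_red in the frame of seat below 0.035 m and angle between heatsink's own y axis and vertical above 1.596 rad), for 0.1 s.
At the end, for the whole second after the job is handed in: the gripper holds the heatsink (finger force over 2 N), its underside 22 to 80 mm above the seat (clear of the clips, whose tops are 16 mm above it), within 40 mm horizontally of the place over the seat, level within 12 degrees, still, and touching no part of the retainer (z of heatsink in the frame of seat between 0.022 and 0.08 m and horizontal distance between heatsink and seat below 0.04 m and angle between heatsink's own z axis and vertical below 0.21 rad and linear speed of heatsink below 0.02 m/s and contact force between heatsink and the fingers above 2 N and contact force between heatsink and retainer below 0.1 N); the arm keeps its last pose, push and grip.
It fails at once if one of the bystanders is shoved more than 30 mm (distance of any of disk, fan, connector, big_disk, marker from where it was at the start of the episode above 0.03 m).
It also fails if it takes over 38 s, if anything falls off the work surface, if the arm or the gripper's body presses on something with over 40 N, if the wrist force passes 120 N, or if a joint passes its speed limit or range.

ROBOT

A 6-joint arm with a two-finger parallel gripper is mounted at the origin on a cart in front of the work surface, level with it; the furniture and walls round the work are solid. World frame = base frame: x ahead of the robot, y to its left, z up, the work surface at z = 0. Lengths are in m, angles in rad, forces in N, time in s.
With the tool pointing down it reaches from about 0.3 to 0.95 m from the base axis. Payload 3.1 kg.
Tool frame: the origin (TCP) lies between the finger pads; the fingertips stand 11 mm ahead of it and the grasp point (between the pads) lies 8 mm behind it; z points along the fingers, y is the line along which they close (so a half turn about z gives the same grasp; the last joint's range is limited). The gripper opens to 85 mm and grips with 20 to 120 N. Pads are 22 mm wide; open, the fingers measure 114 mm over their backs; the gripper's body (76 mm by 85 mm) begins 54 mm behind the grasp point. The pads swing forward as they close: fully open they stand 13 mm farther back than shut.
Start: joints at [-1.229, 0.308, 1.634, -0, 1.2, -0.07], TCP at [0.25, -0.573, 0.242] pointing down, gripper open.
Joint ranges: [-3.06, 3.06], [-0.79, 1.96], [0.05, 2.63], [-1.19, 4.34], [0.05, 2.64], [-2.94, 2.94]. Speed limits (rad/s): [2.79, 2.79, 3.14, 3.14, 3.14, 3.14].

INTERFACE

Orientations are given as a unit quaternion [w, x, y, z].
In Python, from plant import r, optics, workorder gives the robot as it stands (r), with the cameras (optics) and the job (workorder).
- The arm moves only by the tool jog_arm, called after "Request:" as a command line: name --argument value ..., lists and objects as JSON in quotes. Schema: {"type":"object","properties":{"plan":{"type":"object","properties":{"moves":{"type":"array","items":{"type":"array","items":{"type":"number"},"minItems":7,"maxItems":7},"minItems":1,"maxItems":8}},"additionalProperties":false,"required":["moves"]},"clamp_n":{"type":"number"},"only":{"type":"string"},"quiet":{"type":"boolean"},"lines":{"type":"string"}},"required":["plan"],"additionalProperties":false}. plan is an object whose key "moves" holds a list of rows, 1 to 8 of them, each of 7 numbers: the finger opening in m, then dx, dy, dz in a scale on which 1.0 is 750 mm, then a rotation vector rx, ry, rz in normalised numbers (1 is pi rad); each row shifts and turns the commanded pose from where the row before left it, along the tool's axes as they then stand; what a row does not reach is not made up. A row lasts 1/8 s, in which the tool goes at most 0.0625 m and 0.188 rad, less where a joint would pass 70% of its speed; a pose out of reach is approached as far as the arm can. The fingers move at their own pace and stop on an object; clamp_n is the grip in N (left out, the last holds). Time passes only in rows, so rows that do not move let the fingers close. The tool returns the time, the measured TCP pose, the force, the opening and the grip force at its end. only (a regular expression) keeps the lines of the reply that match it, lines (a string "A,B") keeps lines A to B, and quiet returns only ok. A shift or turn number past 1, either way, is cut back to 1. Input that does not fit is refused with a message, and nothing moves.
- r.sense(): the state, without advancing time (a new reading comes with each control period).
- optics.grab_frame(name): name is "scene" or "side" or "wrist"; returns a dict with "frame" (480x640x3 uint8, red, green, blue), "fx", "fy", "cx", "cy" (pixels), "position" and "attitude" of the camera in the world. Camera axes: x right, y up, looking along -z (the intrinsics and any distortion apply to the point x, -y, -z); pixel columns grow to the right and rows downward; lengths in m; the calibration is good to about 2 mm. A picture is of the moment at which its call begins. There is no depth.
- workorder.job_done(): hands the job in; it is judged then, once.
The state is a dict: "time": time; "q": joint angles; "qd": joint speeds; "joint_torque": joint torques, N m; "eef_pos": TCP position; "orientation": TCP orientation; "force": force on the tool from outside, world axes, zero at the start; "ft_torque": the same for the moment, N m; "grip_width": finger opening in m; "grasp_force": force on a finger pad.
Only numpy, scipy, OpenCV 4.12 (cv2) and the standard library are available. Lean on these libraries where they do the work, as an engineer would, in place of code of your own. Each camera call takes 0.05 s, during which the arm holds its last target. There are 200 camera calls.

## Working session

There is one attempt and no reset: what is moved stays moved. The work goes in short steps, Python scripts to look and compute and a tool call to move; the robot and the scene stay as the last step left them, time stands still between calls to the robot, and variables do not carry over. Pictures are saved under pics/ and viewed, at most 10 in all, crops included, and the job is handed in when it is done.

```bash
ls; mkdir -p pics; python3 - <<'E'
from plant import r, optics, workorder
import cv2,json
for n in("scene","side"):
    f=optics.grab_frame(n); cv2.imwrite(f"pics/{n}0.png",f["frame"][:,:,::-1])
    print(n,{k:v for k,v in f.items() if k!="frame"})
print(r.sense())
E
```

```text
pics
plant.py
scene {'fx': 477.400191463724, 'fy': 477.400191463724, 'cx': 323.3665962354085, 'cy': 244.81655685209657, 'position': array([-0.16382229, -0.95601247,  0.5947532 ]), 'attitude': array([ 0.80706191,  0.49328552, -0.1699775 , -0.27645634])}
side {'fx': 469.75354983871017, 'fy': 469.75354983871017, 'cx': 320.7363275516273, 'cy': 235.7090492641033, 'position': array([0.47411399, 0.63335159, 0.66034333]), 'attitude': array([0.01409755, 0.00871729, 0.42570298, 0.90471114])}
{'time': 0.1, 'q': array([-1.22867478e+00,  3.08918332e-01,  1.63509126e+00, -1.30865217e-05,
        1.19971099e+00, -6.97110551e-02]), 'qd': array([ 0.00036777, -0.00115878, -0.00353688,  0.00057673, -0.00125378,
        0.00027113]), 'joint_torque': array([-4.18414347e-04, -4.16408014e+01, -2.77644235e+01, -1.13962942e-04,
        4.00798686e-03,  3.78316216e-06]), 'eef_pos': array([ 0.2498964 , -0.57205711,  0.24114641]), 'orientation': array([-1.05328264e-03,  9.78873004e-01,  2.04466402e-01, -1.50508763e-04]), 'force': array([-0.04398304, -0.77389758, -0.72666531]), 'ft_torque': array([-0.00031949,  0.03003649, -0.06281775]), 'grasp_force': 0.0, 'grip_width': 0.08564400640485685}
```

View pics/scene0.png

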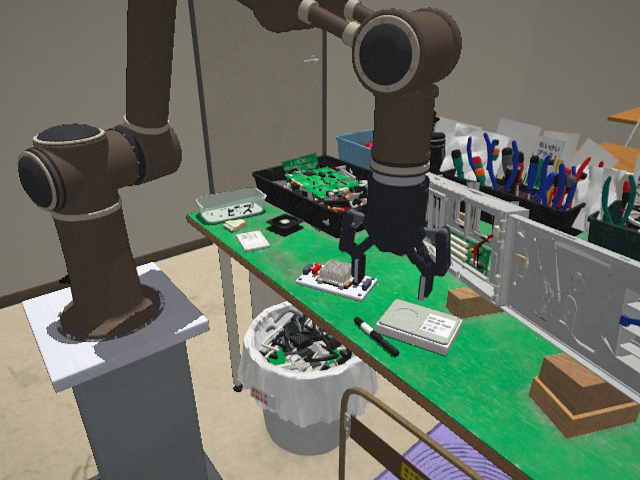

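View pics/side0.png

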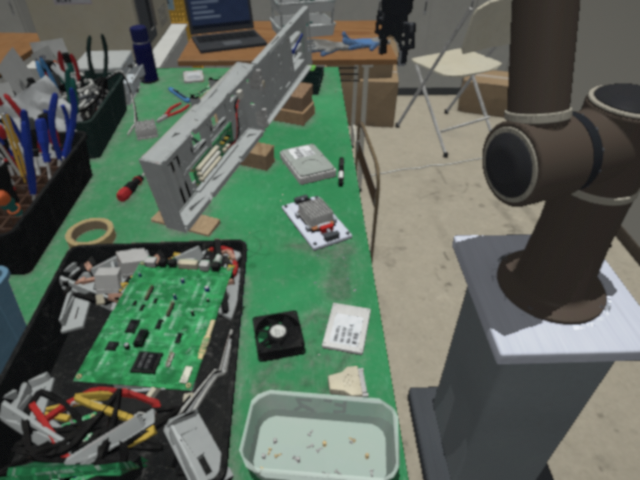

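The scene view shows the heatsink at about (337,272), with the red clip at (316,268). In the side view the heatsink is at (316,212) and the red clip at (325,228). I'll enlarge both.

```bash
python3 - <<'E'
import cv2,numpy as np
a=cv2.imread("pics/scene0.png")[250:310,290:390]; b=cv2.imread("pics/side0.png")[185:255,270:365]
a=cv2.resize(a,None,fx=4*2,fy=8,interpolation=cv2.INTER_CUBIC)[:, :800]
b=cv2.resize(b,None,fx=8,fy=8,interpolation=cv2.INTER_CUBIC)
cv2.imwrite("pics/c1.png",a);cv2.imwrite("pics/c2.png",b)
E
```

```text
(no output)
```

View pics/c1.png

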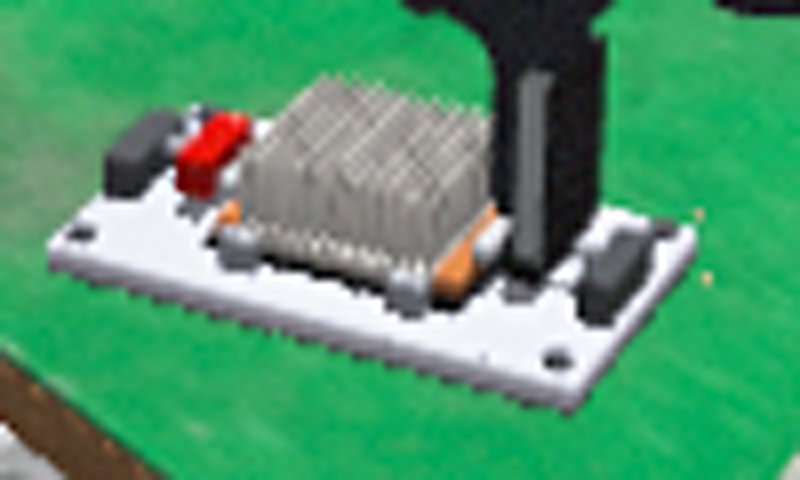

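View pics/c2.png

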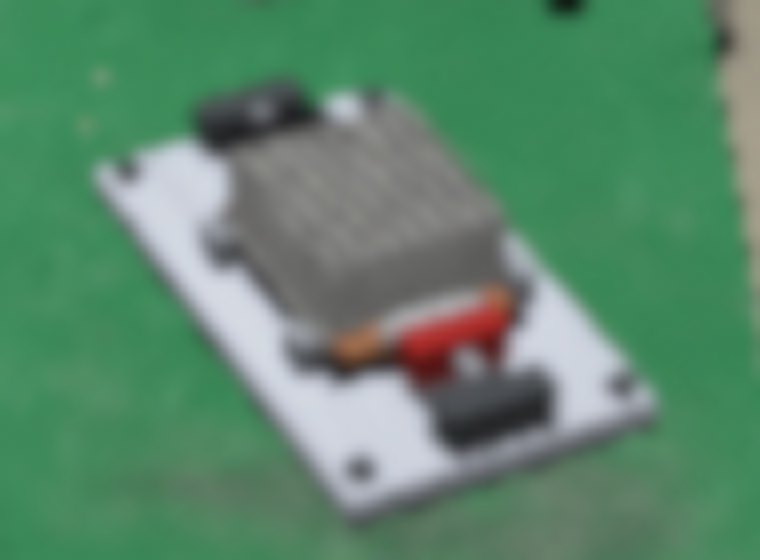

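The crops show the plate corners, the fin-block top corners and the red clip at the +y end, facing the side camera. Next I fit the pose to both views, with the height left free.

```bash
cat > h.py <<'E'
import numpy as np, json
from scipy.spatial.transform import Rotation as R
def rot(q): return R.from_quat(np.asarray(q)[[1,2,3,0]])
def proj(f,P):
    c=rot(f["attitude"]).inv().apply(np.atleast_2d(P)-f["position"])
    return np.c_[f["cx"]+f["fx"]*c[:,0]/-c[:,2], f["cy"]+f["fy"]*c[:,1]/c[:,2]]
E
python3 - <<'E'
from plant import r, optics, workorder
from h import *
from scipy.optimize import least_squares
S=optics.grab_frame("scene");D=optics.grab_frame("side")
PX,PY=.048,.085;T=.044
obs=[(S,290,250,[(-PX,PY,.01,50,250),(-PX,-PY,.01,570,398),(PX,-PY,.01,697,237),(.029,.031,T,325,78),(-.029,.031,T,243,160),(-.029,-.031,T,425,195)]),
(D,270,185,[(PX,-PY,.01,95,172),(PX,PY,.01,345,512),(-PX,PY,.01,655,408),(.029,.031,T,330,265),(-.029,.031,T,500,215),(.029,-.031,T,230,145),(-.029,-.031,T,395,95)])]
def res(p,full=True):
    o=[]
    for f,u,v,L in obs:
        A=np.array(L);W=R.from_euler('z',p[3]).apply(A[:,:3])+p[:3]
        uv=(A[:,3:]+.5)/8-.5+[u,v]
        o.append(proj(f,W)-uv)
    return np.vstack(o).ravel()
s=least_squares(res,[.4,-.3,0,.3],loss='soft_l1')
print(s.x);print(res(s.x).reshape(-1,2).round(1))
from scipy.spatial.transform import Rotation as R
st=r.sense();print(rot(st["orientation"]).as_matrix().round(3))
E
```

```text
[ 0.45559562 -0.2123973  -0.00241746  0.42653433]
[[-0.5 -0.7]
 [ 0.7 -0.4]
 [ 1.1 -0.2]
 [ 0.5 -0.5]
 [-0.6 -0.1]
 [ 0.8  2. ]
 [ 0.1 -0.6]
 [-0.1 -0.6]
 [ 0.9 -0.3]
 [-1.1  1.1]
 [ 1.4  0.3]
 [-0.4  1. ]
 [ 2.   0.8]]
[[ 0.916  0.4   -0.001]
 [ 0.4   -0.916  0.001]
 [ 0.    -0.001 -1.   ]]
```

The rows are not in the units I measure in: shifts go in shares of 750 mm and turns go in shares of pi rad. I convert before sending: 0.0415 m is 0.0553, -0.0309 m is -0.0412.

Request:
jog_arm --plan '{"moves": [[0.085,0.0553,-0.0412,0,0,0,0],[0.085,0.0553,-0.0412,0,0,0,0],[0.085,0.0553,-0.0412,0,0,0,0],[0.085,0.0553,-0.0412,0,0,0,0],[0.085,0.0553,-0.0412,0,0,0,0],[0.085,0.0553,-0.0412,0,0,0,0],[0.085,0.0553,-0.0412,0,0,0,0],[0.085,0.0553,-0.0412,0,0,0,0]]}' --clamp_n 80

```text
time: 1.2
eef_pos: [0.456, -0.2118, 0.2423]
orientation: [0.0, 0.979, 0.204, 0.0]
force: [-0.1, 0.1, 0.8]
grip_width: 0.0851
grasp_force: 0.0
```

Request:
jog_arm --plan '{"moves": [[0.085,0,0,0,0,0,-0.0573],[0.085,0,0,0,0,0,-0.0573],[0.085,0,0,0,0,0,-0.0573],[0.085,0,0,0,0,0,-0.0573],[0.085,0,0,0,0,0,-0.0573],[0.085,0,0,0,0,0,-0.0573],[0.085,0,0,0,0,0,-0.0573],[0.085,0,0,0,0,0,-0.0573]]}'

```text
time: 2.2
eef_pos: [0.4552, -0.2132, 0.2421]
orientation: [-0.0, 0.599, 0.801, -0.0]
force: [0.2, -0.4, -0.4]
grip_width: 0.085
grasp_force: 0.0
```

Request:
jog_arm --plan '{"moves": [[0.085,0,0,0,0,0,-0.0462],[0.085,0,0,0,0,0,0],[0.085,0,0,0,0,0,0]]}'

```text
time: 2.58
eef_pos: [0.4554, -0.2133, 0.2422]
orientation: [-0.0, 0.543, 0.84, 0.0]
force: [-0.2, -0.1, -0.4]
grip_width: 0.0853
grasp_force: 0.0
```

```bash
cat > look.py <<'E'
from plant import r, optics, workorder
from h import *
import cv2,sys
f=optics.grab_frame("wrist");s=r.sense()
cv2.imwrite(sys.argv[1],f["frame"][:,:,::-1])
np.save(sys.argv[1]+".npy",{k:f[k] for k in f if k!="frame"},allow_pickle=True)
M=rot(s["orientation"]).as_matrix()
print(s["eef_pos"],M.round(4).tolist(),"yaw_y",np.arctan2(M[1,1],M[0,1]))
print(f["position"],rot(f["attitude"]).as_matrix().round(2).tolist())
c=R.from_euler('z',.4265)
for P in [(.029,.031,.044),(-.029,.031,.044),(.029,-.031,.044),(-.029,-.031,.044),(0,.085,.01)]: print(P,proj(f,c.apply(P)+[.4556,-.2124,0]).round())
E
python3 look.py pics/w1.png
```

```text
[ 0.45537523 -0.21330672  0.24220744] [[-0.4118, 0.9113, -0.0001], [0.9113, 0.4118, 0.0001], [0.0001, -0.0001, -1.0]] yaw_y 0.4243897449325535
[ 0.42473136 -0.14410831  0.37429763] [[0.91, -0.39, -0.12], [0.41, 0.87, 0.27], [-0.0, -0.3, 0.96]]
(0.029, 0.031, 0.044) [[349. 184.]]
(-0.029, 0.031, 0.044) [[290. 184.]]
(0.029, -0.031, 0.044) [[348. 245.]]
(-0.029, -0.031, 0.044) [[292. 245.]]
(0, 0.085, 0.01) [[319. 127.]]
```

View pics/w1.png

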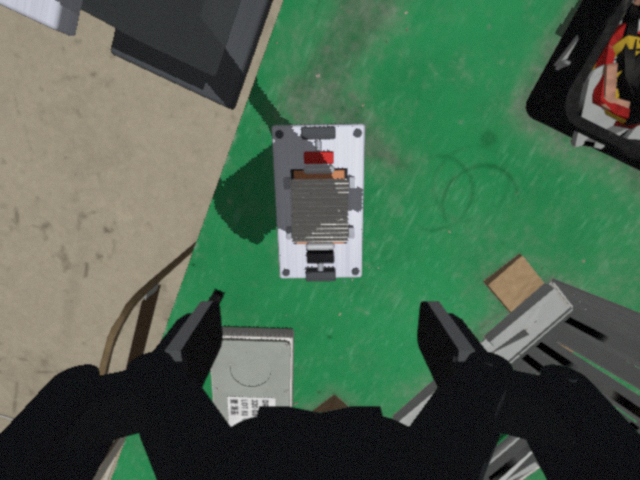

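The wrist view shows the retainer aligned with the image: plate corners near (273,126), (364,125), (280,279) and (361,278), fins spanning about (291..350, 178..243). I'll enlarge it once to refine.

```bash
python3 - <<'E'
import cv2
a=cv2.imread("pics/w1.png")[115:290,240:400]
cv2.imwrite("pics/w1c.png",cv2.resize(a,None,fx=3.4,fy=3.4,interpolation=cv2.INTER_CUBIC))
E
```

```text
(no output)
```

View pics/w1c.png

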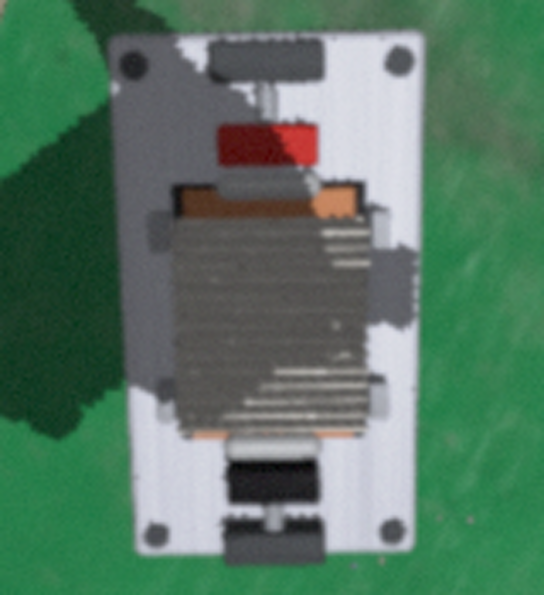

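The crop gives plate corners (108,35), (424,31), (137,553) and (412,550), and fin-top corners (172,218), (371,216), (183,435) and (367,434).

```bash
python3 - <<'E'
from plant import r, optics, workorder
from h import *
from scipy.optimize import least_squares
f=np.load("pics/w1.png.npy",allow_pickle=True).item()
S=optics.grab_frame("scene");D=optics.grab_frame("side")
PX,PY=.048,.085;T=.044
w=(f,240,115,3.4,[(-PX,PY,.01,108,35),(PX,PY,.01,424,31),(-PX,-PY,.01,137,553),(PX,-PY,.01,412,550),(-.029,.031,T,172,218),(.029,.031,T,371,216),(-.029,-.031,T,183,435),(.029,-.031,T,367,434)])
o2=[(S,290,250,8,[(-PX,PY,.01,50,250),(-PX,-PY,.01,570,398),(PX,-PY,.01,697,237),(.029,.031,T,325,78),(-.029,.031,T,243,160)]),
(D,270,185,8,[(PX,-PY,.01,95,172),(PX,PY,.01,345,512),(-PX,PY,.01,655,408),(.029,.031,T,330,265),(-.029,.031,T,500,215),(.029,-.031,T,230,145),(-.029,-.031,T,395,95)])]
def res(p,obs):
    o=[]
    for f,u,v,k,L in obs:
        A=np.array(L);W=R.from_euler('z',p[3]).apply(A[:,:3])+p[:3]
        o.append(proj(f,W)-((A[:,3:]+.5)/k-.5+[u,v]))
    return np.vstack(o).ravel()
for ob in([w],[w]+o2):
    s=least_squares(res,[.45,-.21,0,.42],args=(ob,),loss='soft_l1');print(s.x)
print(res(s.x,[w]).reshape(-1,2).round(1))
p=s.x;M=rot(r.sense()["orientation"]).as_matrix();e=r.sense()["eef_pos"]
print("tool delta to (x,y,.029)",M.T@(np.array([p[0],p[1],.029])-e), p[3]-np.arctan2(M[1,1],M[0,1]))
E
```

```text
[ 0.45441428 -0.21023338 -0.00423836  0.43841376]
[ 0.45468569 -0.21048154 -0.00298116  0.43675374]
[[ 0.5  0.1]
 [ 1.   0. ]
 [-0.2  0.6]
 [ 0.7  0.5]
 [-0.6  3.2]
 [ 0.2  3. ]
 [-1.5 -0.1]
 [ 0.6 -0.5]]
tool delta to (x,y,.029) [0.0028833  0.00052623 0.21323223] 0.01174406331224409
```

Converted, 0.05 m is 0.0667, 0.003 m is 0.004, -0.012 rad is -0.0038.

Request:
jog_arm --plan '{"moves": [[0.085,0.004,0.0007,0.0533,0,0,-0.0038],[0.085,0,0,0.0667,0,0,0],[0.085,0,0,0.0667,0,0,0],[0.085,0,0,0.0533,0,0,0],[0.085,0,0,0.0267,0,0,0],[0.085,0,0,0.0187,0,0,0],[0.085,0,0,0,0,0,0]]}' --clamp_n 100

```text
time: 3.6
eef_pos: [0.4542, -0.2101, 0.0276]
orientation: [-0.001, 0.537, 0.844, -0.0]
force: [0.4, -0.5, 1.3]
grip_width: 0.0851
grasp_force: 0.0
```

Request:
jog_arm --plan '{"moves": [[0.05,0,0,0,0,0,0],[0.05,0,0,0,0,0,0],[0.05,0,0,0,0,0,0],[0.05,0,0,0,0,0,0],[0.05,0,0,0,0,0,0],[0.05,0,0,0,0,0,0]]}' --clamp_n 100

```text
time: 4.35
eef_pos: [0.4561, -0.2113, 0.0301]
orientation: [0.002, 0.537, 0.844, -0.0]
force: [0.6, 0.1, 5.9]
grip_width: 0.056
grasp_force: 107.4
```

```bash
python3 look.py pics/w2.png
```

```text
[ 0.4561063  -0.21127593  0.03006959] [[-0.4241, 0.9056, 0.0028], [0.9056, 0.4241, -0.0018], [-0.0028, 0.0018, -1.0]] yaw_y 0.4380171259429427
[ 0.42411009 -0.14227685  0.16195931] [[0.91, -0.4, -0.13], [0.42, 0.86, 0.27], [0.0, -0.3, 0.95]]
(0.029, 0.031, 0.044) [[394. 265.]]
(-0.029, 0.031, 0.044) [[239. 264.]]
(0.029, -0.031, 0.044) [[383. 400.]]
(-0.029, -0.031, 0.044) [[248. 399.]]
(0, 0.085, 0.01) [[318. 116.]]
```

View pics/w2.png

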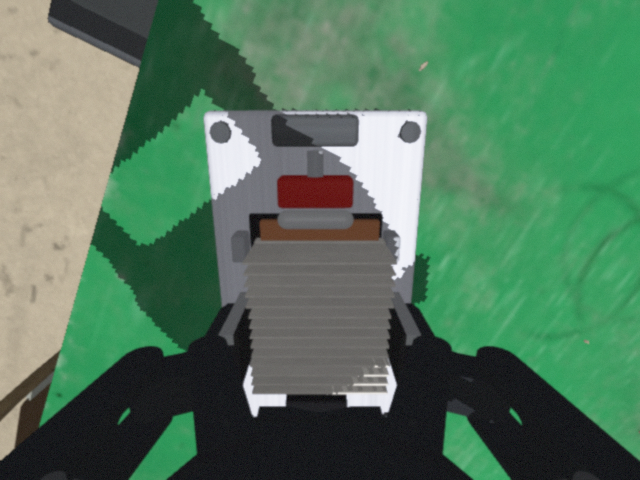

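Gripped with the heatsink still seated: the red nose at (315,217) is over the flange. Now I rock the red end up, turning about the black bottom edge.

Converted, -0.0012 m is -0.0016, -0.0005 m is -0.0007, 0.03 rad is 0.0095.

Request:
jog_arm --plan '{"moves": [[0.05,-0.0007,0,-0.0016,0,0.0095,0],[0.05,-0.0007,0,-0.0016,0,0.0095,0],[0.05,-0.0007,0,-0.0016,0,0.0095,0],[0.05,0,0,0,0,0,0]]}' --clamp_n 110

```text
time: 4.9
eef_pos: [0.4569, -0.213, 0.0332]
orientation: [-0.037, 0.536, 0.843, 0.025]
force: [0.5, 0.6, 6.9]
grip_width: 0.0557
grasp_force: 116.9
```

Request:
jog_arm --plan '{"moves": [[0.05,-0.0007,0,-0.0016,0,0.0095,0],[0.05,-0.0007,0,-0.0016,0,0.0095,0],[0.05,0,0,0,0,0,0]]}'

```text
time: 5.28
eef_pos: [0.4574, -0.2141, 0.0353]
orientation: [-0.062, 0.536, 0.841, 0.041]
force: [0.8, 0.4, 7.8]
grip_width: 0.0561
grasp_force: 116.8
```

```bash
python3 - <<'E'
from plant import r, optics, workorder
s=r.sense();print(s["force"],s["ft_torque"],s["orientation"])
E
```

```text
[0.75639906 0.43422029 7.78926098] [-0.20590473 -0.19467042  0.00448003] [-0.06231787  0.53550368  0.84123639  0.04090986]
```

```bash
cat > cmp.py <<'E'
import cv2,sys,numpy as np
a=cv2.imread("pics/w2.png",0);b=cv2.imread(sys.argv[1],0)
for n,(u,v,w,h) in dict(finfront=(240,232,160,30),finback=(250,365,140,28),finmid=(245,300,150,40),redclip=(270,170,90,40)).items():
    t=a[v:v+h,u:u+w];s=b[max(0,v-40):v+h+40,u-40:u+w+40]
    m=cv2.matchTemplate(s,t,cv2.TM_CCOEFF_NORMED);_,c,_,l=cv2.minMaxLoc(m);print(n,l[0]-40,l[1]-min(40,v),round(c,2))
E
python3 look.py pics/w3.png|head -1; python3 cmp.py pics/w3.png
```

```text
[ 0.45744804 -0.21415398  0.03531501] [[-0.419, 0.906, -0.0609], [0.8958, 0.4234, 0.1351], [0.1482, 0.002, -0.989]] yaw_y 0.4371476362721889
finfront 2 20 0.41
finback 1 2 0.62
finmid 0 10 0.9
redclip 2 -5 0.7
```

View pics/w3.png

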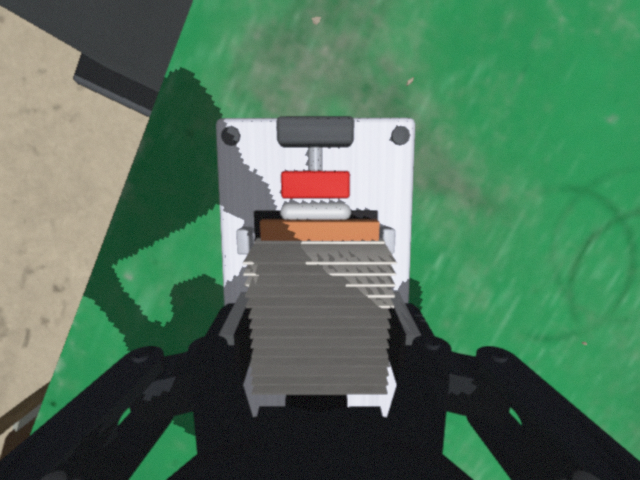

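The heatsink turned with the fingers: the fin edges stay at rows 240 and 393. The nose at row 211 is now clear of the flange, which starts at row 222. I'll tip a bit further so it snaps under.

Converted, -0.0012 m is -0.0016, -0.0005 m is -0.0007, 0.03 rad is 0.0095.

Request:
jog_arm --plan '{"moves": [[0.05,-0.0007,0,-0.0016,0,0.0095,0],[0.05,-0.0007,0,-0.0016,0,0.0095,0],[0.05,0,0,0,0,0,0],[0.05,0,0,0,0,0,0]]}'

```text
time: 5.82
eef_pos: [0.4579, -0.2152, 0.0374]
orientation: [-0.087, 0.534, 0.839, 0.057]
force: [0.5, -0.3, 6.7]
grip_width: 0.0555
grasp_force: 116.9
```

```bash
python3 look.py pics/w4.png|head -1; python3 - <<'E'
import cv2
cv2.imwrite("pics/w4c.png",cv2.resize(cv2.imread("pics/w4.png")[100:420,200:430],None,fx=1.8,fy=1.8))
from plant import r, optics, workorder
s=r.sense();print(s["force"],s["ft_torque"])
E
```

```text
[ 0.45789728 -0.21521533  0.03742822] [[-0.4147, 0.9059, -0.086], [0.886, 0.4235, 0.1886], [0.2072, 0.002, -0.9783]] yaw_y 0.4373169806551702
[ 1.26963708 -0.17189259  5.76514784] [-0.22331179 -0.25004446 -0.047102  ]
```

View pics/w4c.png

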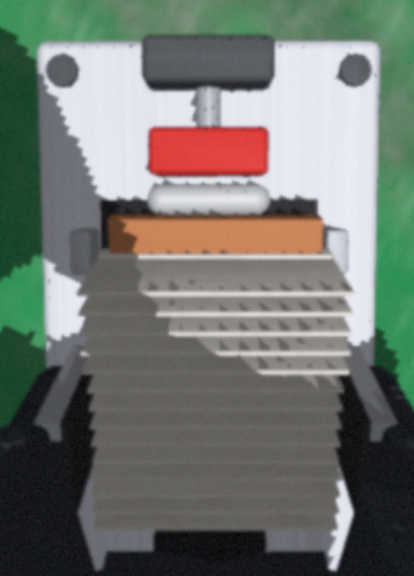

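The red end is out: the nose at crop row 198 is fully extended beside and below the flange, and the end is about 16 mm up. Now I tip the other way about the red end, drifting slightly towards red to recentre.

Converted, -0.0012 m is -0.0016, 0.0007 m is 0.0009, -0.03 rad is -0.0095.

Request:
jog_arm --plan '{"moves": [[0.05,0.0009,0,-0.0016,0,-0.0095,0],[0.05,0.0009,0,-0.0016,0,-0.0095,0],[0.05,0.0009,0,-0.0016,0,-0.0095,0],[0.05,0.0009,0,-0.0016,0,-0.0095,0],[0.05,0.0009,0,-0.0016,0,-0.0095,0],[0.05,0,0,0,0,0,0]]}'

```text
time: 6.62
eef_pos: [0.455, -0.2113, 0.043]
orientation: [-0.025, 0.536, 0.844, 0.016]
force: [-2.2, 1.8, -1.9]
grip_width: 0.0559
grasp_force: 117.4
```

Request:
jog_arm --plan '{"moves": [[0.05,0.0009,0,-0.0016,0,-0.0095,0],[0.05,0.0009,0,-0.0016,0,-0.0095,0],[0.05,0,0,0,0,0,0]]}'

```text
time: 7.0
eef_pos: [0.4551, -0.2108, 0.0456]
orientation: [0.001, 0.536, 0.844, -0.0]
force: [-0.2, -0.2, -3.1]
grip_width: 0.0557
grasp_force: 117.4
```

```bash
python3 look.py pics/w5.png|head -1;python3 cmp.py pics/w5.png; python3 - <<'E'
from plant import r, optics, workorder
s=r.sense();print(s["force"],s["ft_torque"])
E
```

```text
[ 0.45526285 -0.21094306  0.045571  ] [[-0.4246, 0.9054, 0.0012], [0.9054, 0.4246, -0.001], [-0.0014, 0.0007, -1.0]] yaw_y 0.438479277185617
finfront -7 0 0.71
finback 0 0 0.95
finmid 0 0 0.99
redclip -1 -3 0.85
[-0.32899714  0.03481081 -3.66587116] [ 0.04160758 -0.01772659 -0.01692088]
```

Level with no slip, about 15 mm up and almost only carrying weight, so the black end has sprung out too. I'll tip it further so the black end is the higher one.

Converted, -0.0012 m is -0.0016, 0.0005 m is 0.0007, -0.03 rad is -0.0095.

Request:
jog_arm --plan '{"moves": [[0.05,0.0007,0,-0.0016,0,-0.0095,0],[0.05,0.0007,0,-0.0016,0,-0.0095,0],[0.05,0.0007,0,-0.0016,0,-0.0095,0],[0.05,0.0007,0,-0.0016,0,-0.0095,0],[0.05,0,0,0,0,0,0],[0.05,0,0,0,0,0,0],[0.05,0,0,0,0,0,0]]}'

```text
time: 7.92
eef_pos: [0.4541, -0.209, 0.05]
orientation: [0.051, 0.536, 0.842, -0.032]
force: [0.3, -0.1, -2.9]
grip_width: 0.0558
grasp_force: 117.4
```

```bash
python3 look.py pics/w6.png|head -1;python3 cmp.py pics/w6.png; python3 - <<'E'
from plant import r, optics, workorder
import cv2
f=optics.grab_frame("scene")["frame"][240:310,290:400,::-1]
cv2.imwrite("pics/s6.png",cv2.resize(f,None,fx=7,fy=7,interpolation=cv2.INTER_CUBIC))
s=r.sense();print(s["force"],s["ft_torque"])
E
```

```text
[ 0.4540736  -0.20897762  0.04997428] [[-0.4208, 0.9057, 0.051], [0.8992, 0.4239, -0.1085], [-0.1199, 0.0002, -0.9928]] yaw_y 0.4377033393858501
finfront -9 0 0.56
finback -1 -18 0.53
finmid 0 0 0.99
redclip -1 -5 0.77
[-0.26589436 -0.14984727 -3.3853189 ] [0.08605079 0.06320208 0.03351508]
```

View pics/s6.png

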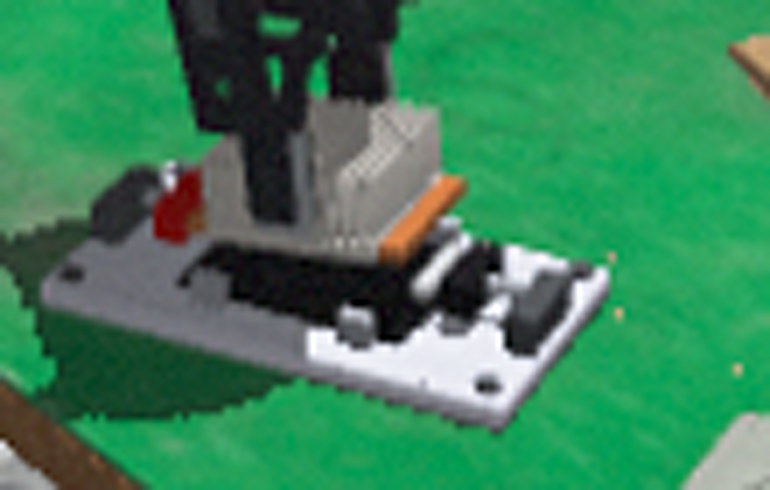

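The black flange at (430,215) is clear above the black clip and higher than the red end. Next I lift straight up and level.

Converted, -0.008 m is -0.0107, -0.001 m is -0.0013, 0.06 rad is 0.0191.

Request:
jog_arm --plan '{"moves": [[0.05,-0.0013,0,-0.0107,0,0,0],[0.05,-0.0013,0,-0.0107,0,0,0],[0.05,-0.0013,0,-0.0107,0,0,0],[0.05,0,0,0,0,0.0191,0],[0.05,0,0,0,0,0.0191,0],[0.05,0,0,0,0,0,0],[0.05,0,0,0,0,0,0],[0.05,0,0,0,0,0,0]]}'

```text
time: 9.02
eef_pos: [0.4535, -0.2084, 0.074]
orientation: [-0.0, 0.536, 0.844, -0.0]
force: [0.1, -0.1, -3.6]
grip_width: 0.0561
grasp_force: 117.4
```

```bash
python3 look.py pics/w7.png|head -1;python3 cmp.py pics/w7.png; python3 - <<'E'
from plant import r, optics, workorder
s=r.sense();print(s["force"],s["ft_torque"],s["qd"].round(3),s["grasp_force"])
E
```

```text
[ 0.45355176 -0.20840757  0.07401661] [[-0.4245, 0.9054, -0.0004], [0.9054, 0.4245, -0.0001], [0.0001, -0.0004, -1.0]] yaw_y 0.43841119660765415
finfront -16 -16 0.58
finback -2 0 0.77
finmid 0 0 0.99
redclip -6 -7 0.69
[-1.36068651  1.03322955 -2.89687042] [-0.03137122 -0.02042876  0.0301601 ] [-0.002  0.001 -0.004  0.001  0.001 -0.   ] 117.4403178691864
```

Held level, still and about 44 mm above the seat, with no slip in the grip (fins unmoved in the wrist view). Handing in.

```bash
python3 -c "
from plant import r, optics, workorder
print(workorder.job_done())"
```

```text
the job is handed in; nothing more can be done
None
```

I rocked the heatsink free, red end first and then black, and handed the job in at about 9 s with the gripper holding it level and still, about 44 mm above the seat; the hand-in returned no verdict.

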